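# Restock the sweet-tin display

## Task

Restock the counter display: stand each of the four loose metal sweet tins upright in the wooden tray whose sample tin has the same shape and size, centred on the cork mat in front of the sample. Turn the oval and the square tin so that they line up with their samples. The carton and the jar standing among the tins are not part of this: leave them standing where they are.

Things in the scene. Friction and masses are not known exactly. Their poses are not given: they have to be found in the camera images.
- tin_large: Loose closed plain tinplate sweet tin: large round tin, 64 mm diameter, 36 mm high, straight-sided, 70 to 250 g. It stands on the counter in the row nearest the robot. Origin at the centre of its underside, z up.
- tin_small: Loose closed plain tinplate sweet tin: small round tin, 44 mm diameter, 36 mm high, straight-sided, 70 to 250 g. It stands on the counter in the row nearest the robot. Origin at the centre of its underside, z up.
- tin_oval: Loose closed plain tinplate sweet tin: oval tin with straight sides and round ends, 80 mm long (its own y) by 42 mm wide (its own x); grip it across the 42 mm width, 36 mm high, straight-sided, 70 to 250 g. It stands on the counter in the row nearest the robot. Origin at the centre of its underside, z up.
- tin_square: Loose closed plain tinplate sweet tin: square tin, 50 x 50 mm, its sides along its own x and y, 36 mm high, straight-sided, 70 to 250 g. It stands on the counter in the row nearest the robot. Origin at the centre of its underside, z up.
- tray_large: Fixed wooden tray, fixed sample large round tin (64 mm diameter) 36 mm high at its far end, centred at x +95 mm. Origin on the counter under the centre of its 90 mm square cork mat; x along the tray away from the robot, z up. Floor and mat level, 8 mm above the origin. Outside x -63 to +147, y -65 to +65 mm; walls 5 mm thick, tops at 14 mm (far wall 30).
- tray_small: Fixed wooden tray, fixed sample small round tin (44 mm diameter) 36 mm high at its far end, centred at x +95 mm. Origin on the counter under the centre of its 90 mm square cork mat; x along the tray away from the robot, z up. Floor and mat level, 8 mm above the origin. Outside x -63 to +147, y -65 to +65 mm; walls 5 mm thick, tops at 14 mm (far wall 30).
- tray_oval: Fixed wooden tray, fixed sample oval tin (80 x 42 mm, long way along tray y) 36 mm high at its far end, centred at x +95 mm. Origin on the counter under the centre of its 90 mm square cork mat; x along the tray away from the robot, z up. Floor and mat level, 8 mm above the origin. Outside x -63 to +147, y -65 to +65 mm; walls 5 mm thick, tops at 14 mm (far wall 30).
- tray_square: Fixed wooden tray, fixed sample square tin (50 x 50 mm, sides along tray x and y) 36 mm high at its far end, centred at x +95 mm. Origin on the counter under the centre of its 90 mm square cork mat; x along the tray away from the robot, z up. Floor and mat level, 8 mm above the origin. Outside x -63 to +147, y -65 to +65 mm; walls 5 mm thick, tops at 14 mm (far wall 30).
- carton: Loose upright cardboard carton, 36 (x) x 58 (y) x 66 mm high, 120 g, standing in the row among the tins. Not a tin: stays where it is. Origin at the centre of its underside, z up.
- jar: Loose amber glass jar with a wooden cap, 48 mm diameter, 70 mm high, 160 g, standing in the row among the tins. Not a tin: stays where it is. Origin at the centre of its underside, z up.
Not all that is in view belongs to the job. What is shaped like the tin_large but turquoise is not meant. What is shaped like the tray_small but purple is not meant.

How it is judged:
At the end, for the whole second after the job is handed in: Each tin upright (0.1 rad), at rest, released, on the floor of the tray with its like sample, within 15 mm of the mat's centre; oval (or half turn) and square (or quarter turns) within 0.26 rad of their samples; carton and jar within 30 mm of their starts and within 0.15 rad of upright (horizontal distance between tin_large and tray_large below 0.015 m and z of tin_large in the frame of tray_large between 0.004 and 0.012 m and angle between each of tin_large, tin_small, tin_oval, tin_square's own z axis and vertical below 0.1 rad and linear speed of each of tin_large, tin_small, tin_oval, tin_square below 0.02 m/s and horizontal distance between tin_small and tray_small below 0.015 m and z of tin_small in the frame of tray_small between 0.004 and 0.012 m and horizontal distance between tin_oval and tray_oval below 0.015 m and z of tin_oval in the frame of tray_oval between 0.004 and 0.012 m and horizontal distance between tin_square and tray_square below 0.015 m and z of tin_square in the frame of tray_square between 0.004 and 0.012 m and angle between the y axis of tin_oval and the y axis of tray_oval, either way round below 0.26 rad and (angle between the x axis of tin_square and the x axis of tray_square, either way round below 0.26 rad or angle between the x axis of tin_square and the y axis of tray_square, either way round below 0.26 rad) and distance of each of carton, jar from where it was at the start of the episode below 0.03 m and angle between each of carton, jar's own z axis and vertical below 0.15 rad); the robot touches nothing.
It fails at once if the carton is pushed more than 30 mm from its place (distance of carton from where it was at the start of the episode above 0.03 m).
It fails at once if the carton is tipped over (angle between carton's own z axis and vertical above 0.35 rad).
It fails at once if the jar is pushed more than 30 mm from its place (distance of jar from where it was at the start of the episode above 0.03 m).
It fails at once if the jar is tipped over (angle between jar's own z axis and vertical above 0.35 rad).
It also fails if it takes over 93 s, if anything falls off the work surface, if the arm or the gripper's body presses on something with over 40 N, if the wrist force passes 120 N, or if a joint passes its speed limit or range.

## Robot

A 6-joint arm with a two-finger parallel gripper is mounted at the origin on the work surface. World frame = base frame: x ahead of the robot, y to its left, z up, the work surface at z = 0. Lengths are in m, angles in rad, forces in N, time in s.
With the tool pointing down it reaches from about 0.325 to 1 m from the base axis. Payload 5.1 kg.
Tool frame: the origin (TCP) lies midway between the tips of the shut fingers; the grasp point (between the pads) lies 19 mm behind it; x points along the fingers, y is the direction in which the jaws open and shut, and the axes are right-handed (so a half turn about x gives the same grasp; the last joint's range is limited). The gripper opens to 85 mm and grips with 20 to 120 N. Pads are 22 mm wide; open, the fingers measure 114 mm over their backs; the gripper's body (76 mm by 85 mm) begins 54 mm behind the grasp point. The pads swing forward as they close: fully open they stand 13 mm farther back than shut.
Start: joints at [1.159, 0.124, 1.65, -0, 1.367, -0.083], TCP at [0.21, 0.615, 0.231] pointing down, gripper open.
Joint ranges: [-2.61, 2.61], [-1.02, 2.33], [0.03, 2.71], [-1.35, 4.49], [0.32, 2.68], [-2.91, 2.91]. Speed limits (rad/s): [2.57, 2.57, 3.14, 3.14, 3.14, 3.14].

## Interface

Orientations are given as a unit quaternion [w, x, y, z].
In Python, from cell import r gives the robot as it stands.
- The arm moves only by the shell command python3 -m pendant 'ROWS' [OPENING]. ROWS is JSON, a list of rows, each an object with "travel": the shift along the tool's x, y, z in mm, a list of three; "turn": the turn about the tool's x in rad. In form: [{"travel": [tx, ty, tz], "turn": turn}, ...]. A call has 1 to 20 rows; each row shifts and turns the commanded pose from where the row before left it, along the tool's axes as they then stand; what a row does not reach is not made up. A row lasts 1/8 s, in which the tool goes at most 62.5 mm and 10.7 degrees, less where a joint would pass 70% of its speed; a pose out of reach is approached as far as the arm can. A call is refused whole if a number of a shift passes 62.5 or a number of a turn 0.188, either way. A call with a gripper value outside its range is refused whole. OPENING is the closure in counts, from 0 (fully open) to 255 (shut), set as the call begins (- or left out, the last holds). The fingers move at their own pace and stop on an object; the grip force is fixed at half the most. Time passes only in rows, so rows that do not move let the fingers close. It gives the time, the measured TCP pose, the force and the opening at its end, in the units of the state.
- r.observe(): the state, without advancing time (a new reading comes with each control period).
- r.snapshot(name): name is "scene" or "top" or "wrist"; returns the picture (480x640x3 uint8, blue, green, red); there is no depth.
- r.get_calibration(name): a dict with "K" (3x3 intrinsics, pixels), "xyz" and "rotation" of the camera in the world. Camera axes: x right, y down, z forward; pixel columns grow to the right and rows downward; lengths in m; the calibration is good to about 2 mm. A picture is of the moment at which its call begins: read the wrist's pose just before it. get_calibration takes no time and is no camera call; for the wrist camera it gives the pose at the moment of the call.
- r.finish_job(): hands the job in, once; it reports no verdict.
The state is a dict: "t": time; "joint_positions": joint angles; "joint_vel": joint speeds; "tau": joint torques, N m; "ee_pos": TCP position; "eef_rot": TCP orientation; "force": force on the tool from outside, world axes, zero at the start; "moment": the same for the moment, N m; "opening": finger opening in m.
Only numpy, scipy, OpenCV 4.12 (cv2) and the standard library are available. Lean on these libraries where they do the work, as an engineer would, in place of code of your own. Each camera call takes 0.05 s, during which the arm holds its last target.

## Working session

There is one attempt and no reset: what is moved stays moved. The work goes in short steps, Python scripts to look and compute and a shell command to move; the robot and the scene stay as the last step left them, time stands still between calls to the robot, and variables do not carry over. Pictures are saved under pics/ and viewed, and the job is handed in when it is done.

```bash
ls; mkdir -p pics
python3 - <<'E'
from cell import r
import cv2
s=r.observe();print({k:s[k] for k in('t','ee_pos','eef_rot','opening','force')})
for n in('scene','top'):
    cv2.imwrite(f'pics/{n}0.png',r.snapshot(n)); c=r.get_calibration(n); print(n,c)
E
```

```text
pics
{'t': 0.0, 'ee_pos': array([0.20965769, 0.61461894, 0.2300328 ]), 'eef_rot': array([ 0.69738906,  0.11499363,  0.69775819, -0.11644083]), 'opening': 0.08529471364740565, 'force': array([-0.20068697,  0.7897023 ,  0.54773668])}
scene {'K': array([[511.93218186,   0.        , 320.14091709],
       [  0.        , 511.93218186, 235.18694039],
       [  0.        ,   0.        ,   1.        ]]), 'xyz': array([1.3090309 , 0.2339809 , 0.70912259]), 'rotation': array([-0.28730243,  0.54952309,  0.69361974, -0.3665697 ])}
top {'K': array([[531.73075977,   0.        , 321.52891298],
       [  0.        , 531.73075977, 246.66153772],
       [  0.        ,   0.        ,   1.        ]]), 'xyz': array([ 0.20161955, -0.00799465,  1.02470689]), 'rotation': array([-0.06827121,  0.70599753, -0.7026172 ,  0.05688246])}
```

View pics/scene0.png

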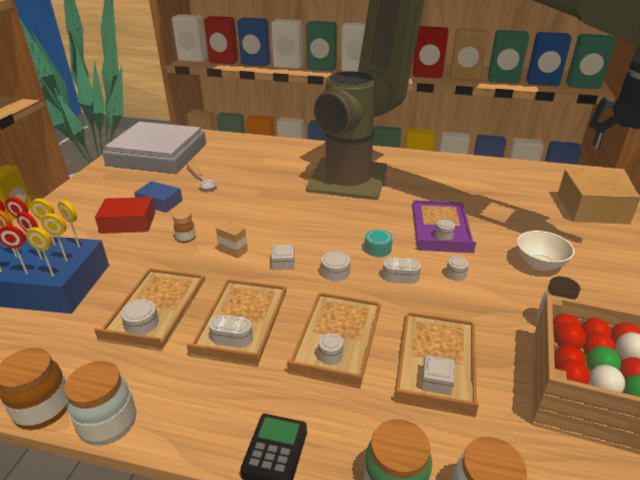

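View pics/top0.png

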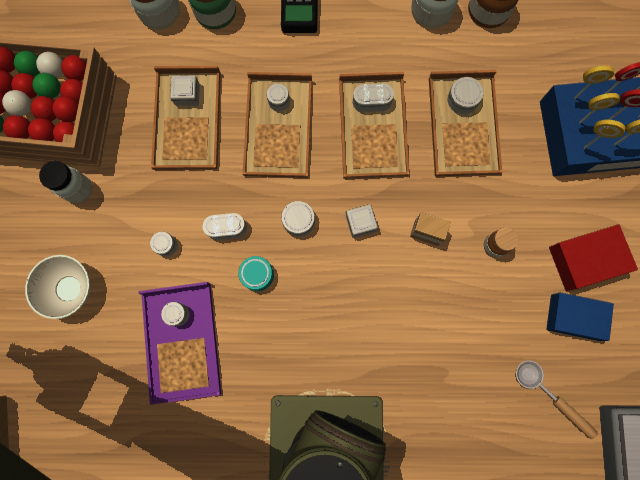

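The top view shows, left to right, the small tin (163,244), oval (223,226), large (298,218), square (362,221), carton (431,229) and jar (500,243). The trays are square (187,118), small (278,125), oval (374,125) and large (465,123). The turquoise tin (256,274) and the purple tray (181,343) are decoys. I'll enlarge both areas to confirm.

Run:
```python
import cv2,numpy as np
im=cv2.imread('pics/top0.png')
a=im[190:270,140:400];cv2.imwrite('pics/tins.png',cv2.resize(a,None,fx=3,fy=3,interpolation=cv2.INTER_CUBIC))
a=im[60:185,145:345];b=im[60:185,330:530]
cv2.imwrite('pics/tr.png',cv2.resize(np.vstack([a,b]),None,fx=2.4,fy=2.4,interpolation=cv2.INTER_CUBIC))
```

```text
(no output)
```

View pics/tins.png

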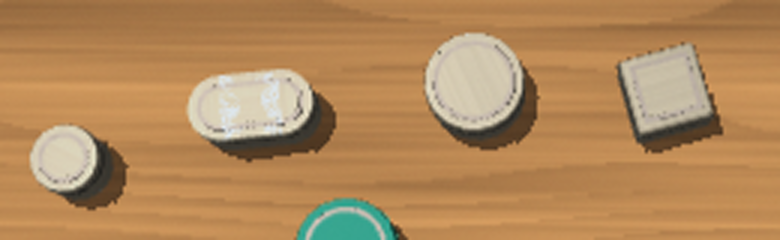

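View pics/tr.png

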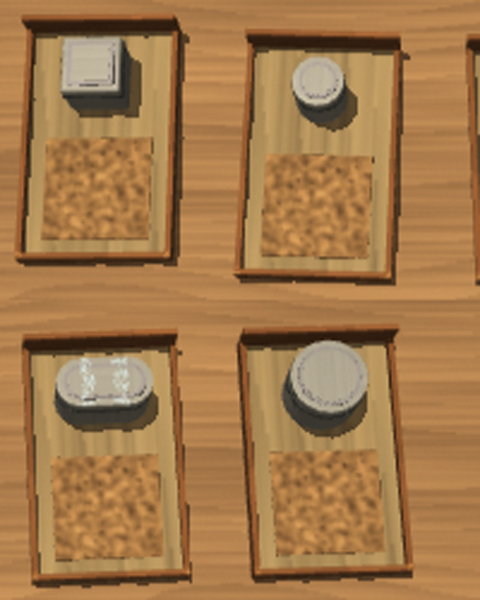

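```bash
cat > h.py <<'E'
import numpy as np,cv2
from scipy.spatial.transform import Rotation as R
def cam(c):
    q=np.array(c['rotation']);return np.array(c['K']),np.array(c['xyz']),R.from_quat(q[[1,2,3,0]]).as_matrix()
def unproj(c,uv,z):
    K,t,M=cam(c);uv=np.atleast_2d(uv).astype(float)
    d=(M@np.linalg.inv(K)@np.c_[uv,np.ones(len(uv))].T).T
    return t+d*((z-t[2])/d[:,2])[:,None]
def proj(c,P):
    K,t,M=cam(c);p=(K@(M.T@(np.atleast_2d(P)-t).T)).T
    return p[:,:2]/p[:,2:]
def outline(kind,pose,z):
    x,y,a=pose
    th=np.linspace(0,2*np.pi,73)
    if kind in('large','small'):
        r={'large':.032,'small':.022}[kind];p=np.c_[r*np.cos(th),r*np.sin(th)]
    elif kind=='oval':
        p=np.c_[.021*np.cos(th),.021*np.sin(th)+np.where(np.sin(th)>=0,.019,-.019)]
    elif kind=='square': p=.025*np.array([[1,1],[1,-1],[-1,-1],[-1,1],[1,1]])
    elif kind=='mat': p=.045*np.array([[1,1],[1,-1],[-1,-1],[-1,1],[1,1]])
    elif kind=='tray': p=np.array([[.147,.065],[.147,-.065],[-.063,-.065],[-.063,.065],[.147,.065]])
    M=np.array([[np.cos(a),-np.sin(a)],[np.sin(a),np.cos(a)]])
    return np.c_[p@M.T+[x,y],np.full(len(p),z)]
E
cat > m1.py <<'E'
from cell import r
from h import *
c=r.get_calibration('top')
im=cv2.imread('pics/top0.png')
mats={'square':[(46,138),(152,138),(150,240),(42,239)],'small':[(265,154),(373,157),(368,258),(261,256)],'oval':[(50,458),(157,455),(162,557),(56,560)],'large':[(270,452),(379,450),(382,553),(275,557)]}
poses={}
for k,v in mats.items():
    v=np.array(v,float)
    o=[145,60] if k in('square','small') else [330,60-125]
    w=unproj(c,v/2.4+o,.008)[:,:2]
    ctr=w.mean(0);ax=(w[0]+w[1]-w[2]-w[3]);ay=(w[0]+w[3]-w[1]-w[2])
    a=(np.arctan2(ax[1],ax[0])+np.arctan2(-ay[0],ay[1]))/2
    print('mat',k,ctr.round(4),round(a,3),np.linalg.norm(ax)/2,np.linalg.norm(ay)/2)
    poses['mat',k]=(*ctr,a)
hsv=cv2.cvtColor(im,cv2.COLOR_BGR2HSV)
for k,(u,v) in {'small':(163,244),'oval':(223,226),'large':(298,218),'square':(362,221)}.items():
    m=((hsv[...,1]<80)&(hsv[...,2]>125)).astype(np.uint8)
    m=cv2.morphologyEx(m,cv2.MORPH_CLOSE,np.ones((5,5)))
    n,l,st,ce=cv2.connectedComponentsWithStats(m);i=l[v,u]
    mm=(l==i)
    vv,uu=np.nonzero(mm)
    w=unproj(c,np.c_[uu,vv],.036)[:,:2]
    ct,(d1,d2),ang=cv2.minAreaRect((w*1000).astype(np.float32))
    if k in('oval',):
        C=np.cov(w.T);e,V=np.linalg.eigh(C);a=np.arctan2(-V[0,1],V[1,1])
        if a>np.pi/2:a-=np.pi
        if a<-np.pi/2:a+=np.pi
    elif k=='square': a=np.deg2rad((ang+45)%90-45)
    else:a=0
    print(k,i,mm.sum(),'mean',w.mean(0).round(4),'rect',np.round(ct,1),d1,d2,ang,'a',round(a,3))
    poses['tin',k]=(ct[0]/1e3,ct[1]/1e3,a)
import pickle;pickle.dump(poses,open('poses.pkl','wb'))
S=4;big=cv2.resize(im,None,fx=S,fy=S,interpolation=cv2.INTER_CUBIC)
def draw(P,col):cv2.polylines(big,[np.int32((proj(c,P)+.5)*S)],False,col,1,cv2.LINE_AA)
for (t,k),p in poses.items():
    if t=='tin':draw(outline(k,p,.036),(0,0,255));draw(outline(k,p,0),(255,0,0))
    else:
        draw(outline('mat',p,.008),(0,0,255));draw(outline('tray',p,.014),(255,0,0))
        x,y,a=p;draw(outline(k,(x+.095*np.cos(a),y+.095*np.sin(a),a),.044),(0,255,0))
a=big[60*S:260*S,140*S:330*S];b=big[60*S:260*S,330*S:520*S]
cv2.imwrite('pics/o1.png',a[:, :]);cv2.imwrite('pics/o2.png',b)
cv2.imwrite('pics/o1.png',cv2.resize(a,None,fx=.75,fy=.75,interpolation=cv2.INTER_AREA));cv2.imwrite('pics/o2.png',cv2.resize(b,None,fx=.75,fy=.75,interpolation=cv2.INTER_AREA))
E
python3 m1.py
```

```text
mat square [0.6053 0.2856] 0.009 0.09030220788924359 0.09068256720474409
mat small [0.5898 0.1   ] -0.023 0.08958580340432583 0.09041814910815112
mat oval [ 0.5887 -0.0956] 0.035 0.08977400812788006 0.08902199840724412
mat large [ 0.5927 -0.2792] 0.012 0.09132484786900978 0.08990618286735699
small 20 384 mean [0.3861 0.3144] rect [385.8 314.8] 41.085845947265625 40.084232330322266 3.2253925800323486 a 0
oval 18 802 mean [0.421 0.197] rect [421.1 196.9] 42.24054718017578 77.76602172851562 6.6454596519470215 a 0.111
large 16 824 mean [0.4368 0.0549] rect [437.2  54.9] 60.85017395019531 59.35127639770508 0.5166650414466858 a 0
square 17 627 mean [ 0.4326 -0.0672] rect [432.6 -67.2] 48.11452865600586 48.479698181152344 15.703535079956055 a 0.274
```

View pics/o1.png

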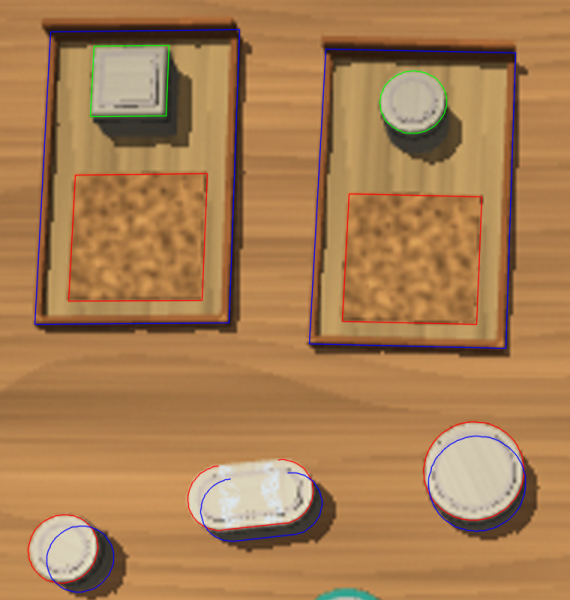

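View pics/o2.png

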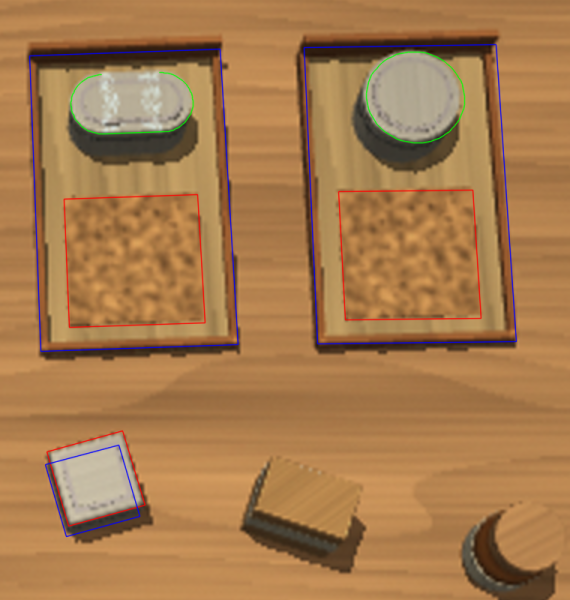

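The overlays fit, with sizes right to about 1 px, and the samples land where each mat pose predicts. Next I need the tool axes.

```bash
cat > go.py <<'E'
import sys
from cell import r
from h import *
# usage: go.py x y z jawangle : jaw angle = world direction of tool y (mod pi)
s=r.observe();q=s['eef_rot'];M=R.from_quat(q[[1,2,3,0]]).as_matrix();p=s['ee_pos']
print('t',s['t'],'p',p.round(4),'op',round(s['opening'],4),'f',s['force'].round(1),'q6',s['joint_positions'].round(2),'tilt',M[:2,0].round(4))
ja=np.arctan2(M[1,1],M[0,1]);print('jaw',round(ja,3),'x',M[:,0].round(3),'y',M[:,1].round(3),'z',M[:,2].round(3))
if len(sys.argv)>1:
    x,y,z,a=map(float,sys.argv[1:5])
    dw=(a-ja+np.pi/2)%np.pi-np.pi/2   # world turn about z
    turn=-dw
    print('travel mm (current axes)',(M.T@(np.array([x,y,z])-p)*1000).round(1),'turn',round(turn,3))
    Mn=M@R.from_rotvec([turn,0,0]).as_matrix()
    print('travel mm (after turn)',(Mn.T@(np.array([x,y,z])-p)*1000).round(1), 'jaw->',np.arctan2(Mn[1,1],Mn[0,1]).round(3))
E
python3 go.py 0.386 0.3145 0.1 1.548
```

```text
t 0.1 p [0.2097 0.6147 0.2302] op 0.0853 f [ 0.4 -0.8 -0.7] q6 [ 1.16  0.12  1.65  0.    1.37 -0.08] tilt [-0.0008 -0.0017]
jaw 1.242 x [-0.001 -0.002 -1.   ] y [ 0.323  0.946 -0.002] z [ 0.946 -0.323 -0.   ]
travel mm (current axes) [ 130.6 -226.9  263.8] turn -0.306
travel mm (after turn) [ 130.6 -295.8  183.2] jaw-> 1.548
```

```bash
python3 -m pendant '[{"travel":[0,0,0],"turn":-0.153},{"travel":[0,0,0],"turn":-0.153},{"travel":[10,-37,22.9],"turn":0},{"travel":[10,-37,22.9],"turn":0},{"travel":[10,-37,22.9],"turn":0},{"travel":[10,-37,22.9],"turn":0},{"travel":[20,-37,22.9],"turn":0},{"travel":[20,-37,22.9],"turn":0},{"travel":[25,-37,22.9],"turn":0},{"travel":[25,-37,22.9],"turn":0},{"travel":[0,0,0],"turn":0},{"travel":[0,0,0],"turn":0}]' 0; python3 go.py 0.386 0.3145 0.004 1.548; python3 -c "
from cell import r
import cv2
cv2.imwrite('pics/w1.png',r.snapshot('wrist'))"
```

```text
t: 1.6
ee_pos: [0.3863, 0.3153, 0.1015]
eef_rot: [0.707, 0.008, 0.707, -0.008]
force: [0.6, 0.5, -0.6]
opening: 0.0854
t 1.6 p [0.3863 0.3153 0.1015] op 0.0854 f [ 0.6  0.5 -0.6] q6 [ 0.58 -0.09  2.1   0.    1.14 -0.97] tilt [-0.0001  0.0004]
jaw 1.547 x [-0.  0. -1.] y [0.023 1.    0.   ] z [ 1.    -0.023 -0.   ]
travel mm (current axes) [97.5 -0.8 -0.3] turn -0.001
travel mm (after turn) [97.5 -0.8 -0.3] jaw-> 1.548
```

View pics/w1.png

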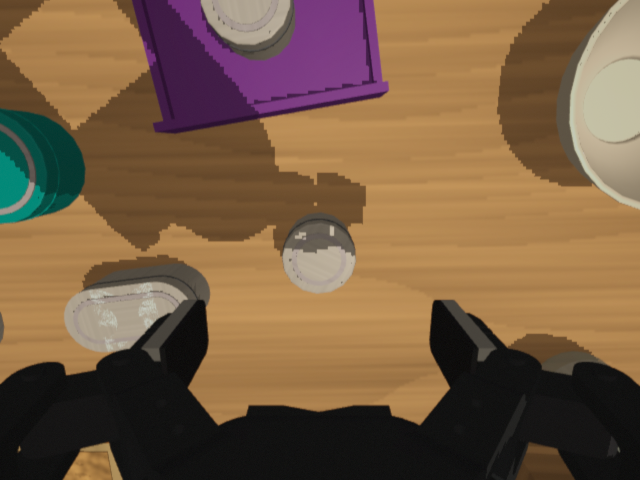

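The wrist view has the small tin at (319,252), midway between the fingers, and the oval at left is clear. Descending and closing.

```bash
python3 -m pendant '[{"travel":[22,0,0],"turn":0},{"travel":[25,0,0],"turn":0},{"travel":[22,0,0],"turn":0},{"travel":[16,0,0],"turn":0},{"travel":[8,0,0],"turn":0},{"travel":[4,0,0],"turn":0},{"travel":[0,0,0],"turn":0}]'; python3 -m pendant '[{"travel":[0,0,0],"turn":0},{"travel":[0,0,0],"turn":0},{"travel":[0,0,0],"turn":0},{"travel":[0,0,0],"turn":0},{"travel":[0,0,0],"turn":0},{"travel":[0,0,0],"turn":0}]' 255
```

```text
t: 2.52
ee_pos: [0.3866, 0.3153, 0.0047]
eef_rot: [0.707, 0.008, 0.707, -0.008]
force: [0.0, -0.1, -0.3]
opening: 0.0851
t: 3.28
ee_pos: [0.387, 0.3154, 0.0051]
eef_rot: [0.707, 0.008, 0.707, -0.008]
force: [-0.1, 0.1, 5.4]
opening: 0.0425
```

```bash
python3 -m pendant '[{"travel":[-4,0,0],"turn":0},{"travel":[-12,0,0],"turn":0},{"travel":[-22,0,0],"turn":0},{"travel":[-22,0,0],"turn":0},{"travel":[0,0,0],"turn":0},{"travel":[0,0,0],"turn":0}]'; python3 go.py 0.5898 0.1 0.065 1.548;  python3 go.py 0.5898 0.1 0.0138 1.548|tail -1
```

```text
t: 4.03
ee_pos: [0.3858, 0.3147, 0.0637]
eef_rot: [0.707, 0.008, 0.707, -0.008]
force: [0.0, 0.7, -2.2]
opening: 0.0423
t 4.025 p [0.3858 0.3147 0.0637] op 0.0423 f [ 0.   0.7 -2.2] q6 [ 0.58 -0.04  2.12  0.    1.06 -0.97] tilt [-0.001  -0.0006]
jaw 1.548 x [-0.001 -0.001 -1.   ] y [ 0.023  1.    -0.001] z [ 1.    -0.023 -0.001]
travel mm (current axes) [  -1.4 -210.   208.9] turn -0.0
travel mm (after turn) [  -1.4 -210.   208.9] jaw-> 1.548
travel mm (after turn) [  49.8 -210.   208.9] jaw-> 1.548
```

```bash
python3 -m pendant '[{"travel":[0,-12,12],"turn":0},{"travel":[0,-28,28],"turn":0},{"travel":[0,-38,38],"turn":0},{"travel":[0,-40,40],"turn":0},{"travel":[0,-40,39],"turn":0},{"travel":[0,-30,30],"turn":0},{"travel":[0,-16,16],"turn":0},{"travel":[0,-6,6],"turn":0},{"travel":[0,0,0],"turn":0},{"travel":[10,0,0],"turn":0},{"travel":[12,0,0],"turn":0},{"travel":[10,0,0],"turn":0},{"travel":[0,0,0],"turn":0},{"travel":[0,0,0],"turn":0}]'; python3 go.py 0.5898 0.1 0.0138 1.548
```

```text
t: 5.78
ee_pos: [0.5906, 0.1004, 0.0324]
eef_rot: [0.707, 0.008, 0.707, -0.008]
force: [-0.5, 0.5, -1.5]
opening: 0.0423
t 5.775 p [0.5906 0.1004 0.0324] op 0.0423 f [-0.5  0.5 -1.5] q6 [ 0.08  0.22  1.91 -0.    1.02 -1.47] tilt [ 0.0001 -0.    ]
jaw 1.548 x [ 0. -0. -1.] y [ 0.023  1.    -0.   ] z [ 1.    -0.023  0.   ]
travel mm (current axes) [18.6 -0.5 -0.8] turn 0.0
travel mm (after turn) [18.6 -0.5 -0.8] jaw-> 1.548
```

```bash
python3 -m pendant '[{"travel":[8,0,-0.8],"turn":0},{"travel":[6,0,0],"turn":0},{"travel":[3,0,0],"turn":0},{"travel":[1.8,0,0],"turn":0},{"travel":[0,0,0],"turn":0},{"travel":[0,0,0],"turn":0}]'; python3 -m pendant '[{"travel":[0,0,0],"turn":0},{"travel":[0,0,0],"turn":0},{"travel":[0,0,0],"turn":0},{"travel":[0,0,0],"turn":0}]' 70; python3 -m pendant '[{"travel":[-10,0,0],"turn":0},{"travel":[-25,0,0],"turn":0},{"travel":[-30,0,0],"turn":0},{"travel":[-30,0,0],"turn":0},{"travel":[0,0,0],"turn":0}]' 0;python3 go.py 0.4211 0.197 0.095 0.111
```

```text
t: 6.52
ee_pos: [0.5898, 0.1004, 0.0137]
eef_rot: [0.707, 0.008, 0.707, -0.008]
force: [0.4, 1.2, -1.0]
opening: 0.0427
t: 7.02
ee_pos: [0.5898, 0.1004, 0.0137]
eef_rot: [0.707, 0.008, 0.707, -0.008]
force: [0.1, 0.4, -0.5]
opening: 0.0624
t: 7.65
ee_pos: [0.5921, 0.1006, 0.1126]
eef_rot: [0.71, 0.008, 0.705, -0.008]
force: [1.2, -0.8, -0.6]
opening: 0.0854
t 7.65 p [0.5921 0.1006 0.1126] op 0.0854 f [ 1.2 -0.8 -0.6] q6 [ 0.08  0.11  1.87  0.    1.15 -1.47] tilt [0.0072 0.0006]
jaw 1.548 x [ 0.007  0.001 -1.   ] y [0.023 1.    0.001] z [ 1.    -0.023  0.007]
travel mm (current axes) [  16.4   92.5 -173.3] turn 1.437
travel mm (after turn) [  16.4 -159.4 -114.8] jaw-> 0.111
```

```bash
python3 -m pendant '[{"travel":[0,0,0],"turn":0.1796},{"travel":[0,0,0],"turn":0.1796},{"travel":[0,0,0],"turn":0.1796},{"travel":[0,0,0],"turn":0.1796},{"travel":[0,0,0],"turn":0.1796},{"travel":[0,0,0],"turn":0.1796},{"travel":[0,0,0],"turn":0.1796},{"travel":[0,0,0],"turn":0.1796},{"travel":[0,0,0],"turn":0},{"travel":[0,-20,-14.4],"turn":0},{"travel":[0,-30,-21.6],"turn":0},{"travel":[0,-35,-25.2],"turn":0},{"travel":[0,-35,-25.2],"turn":0},{"travel":[0,-28,-20],"turn":0},{"travel":[0,-11.4,-8.2],"turn":0},{"travel":[0,0,0],"turn":0},{"travel":[0,0,0],"turn":0}]'; python3 go.py 0.4211 0.197 0.004 0.111; python3 -c "
from cell import r
import cv2
cv2.imwrite('pics/w2.png',r.snapshot('wrist'))
cv2.imwrite('pics/t2.png',r.snapshot('top'))"
```

```text
t: 9.78
ee_pos: [0.4194, 0.1963, 0.1087]
eef_rot: [0.527, 0.472, 0.527, -0.471]
force: [-0.3, 0.5, 0.3]
opening: 0.0854
t 9.775 p [0.4194 0.1963 0.1087] op 0.0854 f [-0.3  0.5  0.3] q6 [ 0.32 -0.19  2.17 -0.    1.16  0.21] tilt [ 0.0006 -0.0001]
jaw 0.111 x [ 0.001 -0.    -1.   ] y [0.994 0.111 0.001] z [ 0.111 -0.994  0.   ]
travel mm (current axes) [104.7   1.7  -0.5] turn 0.0
travel mm (after turn) [104.7   1.7  -0.5] jaw-> 0.111
```

View pics/w2.png

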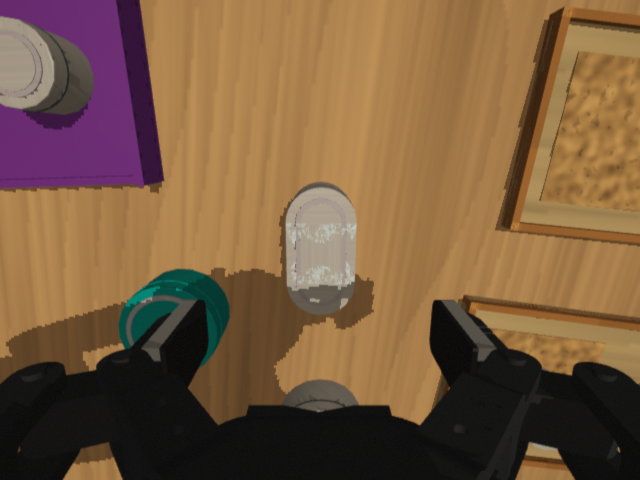

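View pics/t2.png

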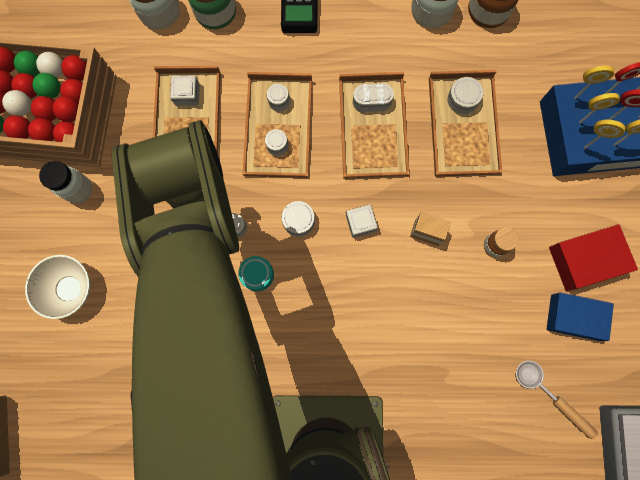

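Small tin is standing on the mat at (276,142). The oval is centred at (321,250) and aligned with the jaws, with the turquoise decoy clear of the fingers. Descending and gripping.

```bash
python3 -m pendant '[{"travel":[22,1.7,-0.5],"turn":0},{"travel":[28,0,0],"turn":0},{"travel":[24,0,0],"turn":0},{"travel":[16,0,0],"turn":0},{"travel":[8,0,0],"turn":0},{"travel":[6,0,0],"turn":0},{"travel":[0,0,0],"turn":0}]'; python3 -m pendant '[{"travel":[0,0,0],"turn":0},{"travel":[0,0,0],"turn":0},{"travel":[0,0,0],"turn":0},{"travel":[0,0,0],"turn":0},{"travel":[0,0,0],"turn":0},{"travel":[0,0,0],"turn":0}]' 255;  python3 -m pendant '[{"travel":[-4,0,0],"turn":0},{"travel":[-12,0,0],"turn":0},{"travel":[-22,0,0],"turn":0},{"travel":[-24,0,0],"turn":0},{"travel":[0,0,0],"turn":0},{"travel":[0,0,0],"turn":0}]'; python3 go.py 0.5887 -0.0956 0.065 0.035
```

```text
t: 10.75
ee_pos: [0.4204, 0.1973, 0.0047]
eef_rot: [0.527, 0.471, 0.527, -0.471]
force: [0.1, -0.0, 0.5]
opening: 0.0852
t: 11.5
ee_pos: [0.4208, 0.1975, 0.0052]
eef_rot: [0.527, 0.472, 0.527, -0.471]
force: [0.1, 0.8, 4.5]
opening: 0.0418
t: 12.25
ee_pos: [0.4196, 0.197, 0.0658]
eef_rot: [0.527, 0.471, 0.527, -0.472]
force: [0.8, 0.1, -2.3]
opening: 0.0414
t 12.25 p [0.4196 0.197  0.0658] op 0.0414 f [ 0.8  0.1 -2.3] q6 [ 0.32 -0.13  2.2  -0.    1.07  0.21] tilt [-0.001  -0.0003]
jaw 0.111 x [-0.001 -0.    -1.   ] y [ 0.994  0.111 -0.001] z [ 0.111 -0.994  0.   ]
travel mm (current axes) [  0.8 135.6 309.6] turn 0.076
travel mm (after turn) [  0.8 158.8 298.4] jaw-> 0.035
```

```bash
python3 -m pendant '[{"travel":[0,0,0],"turn":0.076},{"travel":[0,8,15],"turn":0},{"travel":[0,18.6,35],"turn":0},{"travel":[0,24,45],"turn":0},{"travel":[0,26.6,50],"turn":0},{"travel":[0,26.6,50],"turn":0},{"travel":[0,24,45],"turn":0},{"travel":[0,17.6,33],"turn":0},{"travel":[0,9.6,18],"turn":0},{"travel":[0,3.7,7],"turn":0},{"travel":[0,0,0],"turn":0},{"travel":[10,0,0],"turn":0},{"travel":[12,0,0],"turn":0},{"travel":[10,0,0],"turn":0},{"travel":[0,0,0],"turn":0},{"travel":[0,0,0],"turn":0}]'; python3 go.py 0.5887 -0.0956 0.014 0.035
```

```text
t: 14.25
ee_pos: [0.5894, -0.0949, 0.0345]
eef_rot: [0.509, 0.491, 0.509, -0.491]
force: [-0.8, -0.1, -0.9]
opening: 0.0413
t 14.25 p [ 0.5894 -0.0949  0.0345] op 0.0413 f [-0.8 -0.1 -0.9] q6 [-0.25  0.21  1.91  0.    1.02 -0.28] tilt [ 0.0001 -0.    ]
jaw 0.035 x [ 0. -0. -1.] y [0.999 0.035 0.   ] z [ 0.035 -0.999  0.   ]
travel mm (current axes) [20.5 -0.7  0.7] turn 0.0
travel mm (after turn) [20.5 -0.7  0.7] jaw-> 0.035
```

```bash
python3 -m pendant '[{"travel":[8,-0.7,0.7],"turn":0},{"travel":[7,0,0],"turn":0},{"travel":[4,0,0],"turn":0},{"travel":[1.6,0,0],"turn":0},{"travel":[0,0,0],"turn":0},{"travel":[0,0,0],"turn":0}]'; python3 -m pendant '[{"travel":[0,0,0],"turn":0},{"travel":[0,0,0],"turn":0},{"travel":[0,0,0],"turn":0},{"travel":[0,0,0],"turn":0}]' 70; python3 -m pendant '[{"travel":[-10,0,0],"turn":0},{"travel":[-25,0,0],"turn":0},{"travel":[-30,0,0],"turn":0},{"travel":[-30,0,0],"turn":0},{"travel":[0,0,0],"turn":0}]' 0;python3 go.py 0.4326 -0.0672 0.1 0.274;python3 go.py 0.4326 -0.0672 0.1 1.845;python3 go.py 0.437 0.055 0.1 1.583
```

```text
t: 15.0
ee_pos: [0.5888, -0.0957, 0.0142]
eef_rot: [0.509, 0.491, 0.509, -0.491]
force: [0.6, -0.0, -1.5]
opening: 0.0412
t: 15.5
ee_pos: [0.5886, -0.0957, 0.014]
eef_rot: [0.509, 0.491, 0.509, -0.491]
force: [0.9, 0.6, 0.4]
opening: 0.0623
t: 16.12
ee_pos: [0.591, -0.0963, 0.113]
eef_rot: [0.511, 0.492, 0.506, -0.49]
force: [0.1, -0.4, -0.6]
opening: 0.0849
t 16.125 p [ 0.591  -0.0963  0.113 ] op 0.0849 f [ 0.1 -0.4 -0.6] q6 [-0.25  0.11  1.87  0.    1.15 -0.29] tilt [ 0.007  -0.0018]
jaw 0.035 x [ 0.007 -0.002 -1.   ] y [0.999 0.035 0.007] z [ 0.035 -0.999  0.002]
travel mm (current axes) [  11.8 -157.4  -34.7] turn -0.239
travel mm (after turn) [  11.8 -144.7  -70.9] jaw-> 0.274
t 16.125 p [ 0.591  -0.0963  0.113 ] op 0.0849 f [ 0.1 -0.4 -0.6] q6 [-0.25  0.11  1.87  0.    1.15 -0.29] tilt [ 0.007  -0.0018]
jaw 0.035 x [ 0.007 -0.002 -1.   ] y [0.999 0.035 0.007] z [ 0.035 -0.999  0.002]
travel mm (current axes) [  11.8 -157.4  -34.7] turn 1.332
travel mm (after turn) [ 11.8 -71.  144.7] jaw-> -1.297
t 16.125 p [ 0.591  -0.0963  0.113 ] op 0.0849 f [ 0.1 -0.4 -0.6] q6 [-0.25  0.11  1.87  0.    1.15 -0.29] tilt [ 0.007  -0.0018]
jaw 0.035 x [ 0.007 -0.002 -1.   ] y [0.999 0.035 0.007] z [ 0.035 -0.999  0.002]
travel mm (current axes) [  11.6 -148.7 -156.7] turn -1.548
travel mm (after turn) [  11.6  153.2 -152.2] jaw-> 1.583
```

```bash
python3 -m pendant '[{"travel":[0,0,0],"turn":-0.12},{"travel":[0,0,0],"turn":-0.12},{"travel":[0,-14,-6.9],"turn":0},{"travel":[0,-30,-14.7],"turn":0},{"travel":[0,-35,-17.2],"turn":0},{"travel":[0,-35,-17.2],"turn":0},{"travel":[0,-22,-10.8],"turn":0},{"travel":[0,-8.7,-4.1],"turn":0},{"travel":[0,0,0],"turn":0},{"travel":[0,0,0],"turn":0}]'; python3 go.py 0.4326 -0.0672 0.003 0.274; python3 -c "
from cell import r
import cv2
cv2.imwrite('pics/w3.png',r.snapshot('wrist'))"
```

```text
t: 17.38
ee_pos: [0.4307, -0.067, 0.1092]
eef_rot: [0.564, 0.427, 0.564, -0.427]
force: [0.4, -0.6, -0.4]
opening: 0.0853
t 17.375 p [ 0.4307 -0.067   0.1092] op 0.0853 f [ 0.4 -0.6 -0.4] q6 [-0.28 -0.26  2.23 -0.    1.17 -0.55] tilt [ 0.0006 -0.0002]
jaw 0.275 x [ 0.001 -0.    -1.   ] y [0.963 0.271 0.001] z [ 0.271 -0.963  0.   ]
travel mm (current axes) [106.2   1.7   0.7] turn 0.001
travel mm (after turn) [106.2   1.7   0.7] jaw-> 0.274
```

View pics/w3.png

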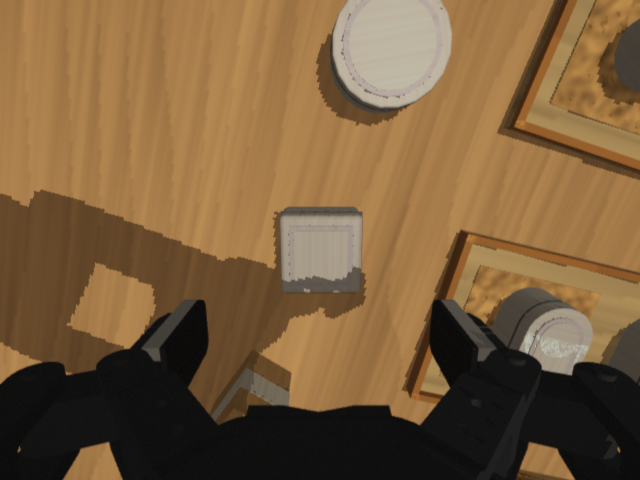

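Square tin is centred at (321,250), sides parallel to the jaws. The carton (250,390) is well clear. Gripping.

```bash
python3 -m pendant '[{"travel":[22,1.7,0.7],"turn":0},{"travel":[28,0,0],"turn":0},{"travel":[25,0,0],"turn":0},{"travel":[16,0,0],"turn":0},{"travel":[9,0,0],"turn":0},{"travel":[6,0,0],"turn":0},{"travel":[0,0,0],"turn":0}]'; python3 -m pendant '[{"travel":[0,0,0],"turn":0},{"travel":[0,0,0],"turn":0},{"travel":[0,0,0],"turn":0},{"travel":[0,0,0],"turn":0},{"travel":[0,0,0],"turn":0},{"travel":[0,0,0],"turn":0}]' 255;  python3 -m pendant '[{"travel":[-4,0,0],"turn":0},{"travel":[-12,0,0],"turn":0},{"travel":[-25,0,0],"turn":0},{"travel":[-30,0,0],"turn":0},{"travel":[-20,0,0],"turn":0},{"travel":[0,0,0],"turn":0},{"travel":[0,0,0],"turn":0}]'; python3 go.py 0.6053 0.2856 0.09 0.009
```

```text
t: 18.3
ee_pos: [0.4321, -0.0671, 0.003]
eef_rot: [0.564, 0.427, 0.564, -0.427]
force: [0.1, -0.1, 0.1]
opening: 0.0851
t: 19.05
ee_pos: [0.4327, -0.0672, 0.0038]
eef_rot: [0.564, 0.427, 0.563, -0.426]
force: [-0.5, 0.3, 5.6]
opening: 0.0488
t: 19.92
ee_pos: [0.4312, -0.0668, 0.0931]
eef_rot: [0.563, 0.427, 0.564, -0.427]
force: [0.5, -1.0, -1.1]
opening: 0.0489
t 19.925 p [ 0.4312 -0.0668  0.0931] op 0.0489 f [ 0.5 -1.  -1.1] q6 [-0.28 -0.24  2.24  0.    1.14 -0.55] tilt [-0.0012  0.0004]
jaw 0.275 x [-0.001  0.    -1.   ] y [ 0.962  0.272 -0.001] z [ 0.272 -0.962 -0.001]
travel mm (current axes) [   3.1  263.3 -291.8] turn 0.266
travel mm (after turn) [   3.1  177.3 -350.8] jaw-> 0.009
```

```bash
python3 -m pendant '[{"travel":[0,0,0],"turn":0.133},{"travel":[0,0,0],"turn":0.133},{"travel":[0,7.6,-15],"turn":0},{"travel":[0,17.7,-35],"turn":0},{"travel":[0,24.3,-48],"turn":0},{"travel":[0,27.8,-55],"turn":0},{"travel":[0,27.8,-55],"turn":0},{"travel":[0,27.8,-55],"turn":0},{"travel":[0,22.7,-45],"turn":0},{"travel":[0,14.1,-28],"turn":0},{"travel":[0,5.6,-11],"turn":0},{"travel":[0,1.9,-3.8],"turn":0},{"travel":[0,0,0],"turn":0},{"travel":[15,0,0],"turn":0},{"travel":[22,0,0],"turn":0},{"travel":[15,0,0],"turn":0},{"travel":[5,0,0],"turn":0},{"travel":[0,0,0],"turn":0},{"travel":[0,0,0],"turn":0}]'; python3 go.py 0.6053 0.2856 0.0128 0.009
```

```text
t: 22.3
ee_pos: [0.6066, 0.2857, 0.0378]
eef_rot: [0.503, 0.498, 0.502, -0.497]
force: [1.0, 1.1, -0.8]
opening: 0.0486
t 22.3 p [0.6066 0.2857 0.0378] op 0.0486 f [ 1.   1.1 -0.8] q6 [ 0.36  0.35  1.73 -0.    1.06  0.35] tilt [0.0014 0.0005]
jaw 0.009 x [ 0.001  0.001 -1.   ] y [1.    0.009 0.001] z [ 0.009 -1.    -0.001]
travel mm (current axes) [25.  -1.3  0.1] turn 0.0
travel mm (after turn) [25.  -1.3  0.1] jaw-> 0.009
```

```bash
python3 -m pendant '[{"travel":[9,-1,0],"turn":0},{"travel":[9,0,0],"turn":0},{"travel":[5,0,0],"turn":0},{"travel":[2,0,0],"turn":0},{"travel":[0,0,0],"turn":0},{"travel":[0,0,0],"turn":0}]'; python3 -m pendant '[{"travel":[0,0,0],"turn":0},{"travel":[0,0,0],"turn":0},{"travel":[0,0,0],"turn":0},{"travel":[0,0,0],"turn":0}]' 50; python3 -m pendant '[{"travel":[-10,0,0],"turn":0},{"travel":[-25,0,0],"turn":0},{"travel":[-30,0,0],"turn":0},{"travel":[-30,0,0],"turn":0},{"travel":[0,0,0],"turn":0}]' 0;python3 go.py 0.437 0.055 0.1 1.583
```

```text
t: 23.05
ee_pos: [0.6051, 0.2855, 0.012]
eef_rot: [0.502, 0.498, 0.502, -0.498]
force: [-1.1, 0.4, -1.0]
opening: 0.0493
t: 23.55
ee_pos: [0.605, 0.2854, 0.012]
eef_rot: [0.502, 0.498, 0.502, -0.498]
force: [-0.2, 0.9, 0.3]
opening: 0.0687
t: 24.18
ee_pos: [0.6073, 0.2863, 0.1114]
eef_rot: [0.503, 0.5, 0.501, -0.495]
force: [-0.4, 0.4, 0.1]
opening: 0.0853
t 24.175 p [0.6073 0.2863 0.1114] op 0.0853 f [-0.4  0.4  0.1] q6 [0.36 0.26 1.7  0.   1.17 0.35] tilt [0.0071 0.0027]
jaw 0.009 x [ 0.007  0.003 -1.   ] y [1.    0.009 0.007] z [ 0.009 -1.    -0.003]
travel mm (current axes) [   9.6 -172.5  229.8] turn 1.568
travel mm (after turn) [  9.6 229.3 173.2] jaw-> -1.559
```

```bash
python3 -m pendant '[{"travel":[0,0,0],"turn":-0.175},{"travel":[0,0,0],"turn":-0.175},{"travel":[0,0,0],"turn":-0.175},{"travel":[0,0,0],"turn":-0.175},{"travel":[0,0,0],"turn":-0.175},{"travel":[0,0,0],"turn":-0.175},{"travel":[0,0,0],"turn":-0.175},{"travel":[0,0,0],"turn":-0.175},{"travel":[0,0,0],"turn":-0.174},{"travel":[0,-16,-12],"turn":0},{"travel":[0,-36,-27.2],"turn":0},{"travel":[0,-45,-34],"turn":0},{"travel":[0,-45,-34],"turn":0},{"travel":[0,-40,-30.2],"turn":0},{"travel":[0,-30,-22.7],"turn":0},{"travel":[0,-13,-9.8],"turn":0},{"travel":[0,-4.2,-3.2],"turn":0},{"travel":[0,0,0],"turn":0},{"travel":[0,0,0],"turn":0}]'; python3 go.py 0.437 0.055 0.000 1.583; python3 -c "
from cell import r
import cv2
cv2.imwrite('pics/w4.png',r.snapshot('wrist'))"
```

```text
t: 26.55
ee_pos: [0.4353, 0.0547, 0.1071]
eef_rot: [0.707, -0.005, 0.707, 0.005]
force: [-0.0, 0.5, -0.1]
opening: 0.0854
t 26.55 p [0.4353 0.0547 0.1071] op 0.0854 f [-0.   0.5 -0.1] q6 [ 0.   -0.25  2.22  0.    1.17 -1.58] tilt [0.0002 0.0002]
jaw 1.584 x [ 0.  0. -1.] y [-0.013  1.     0.   ] z [1.    0.013 0.   ]
travel mm (current axes) [107.1   0.3   1.6] turn 0.001
travel mm (after turn) [107.1   0.3   1.6] jaw-> 1.583
```

View pics/w4.png

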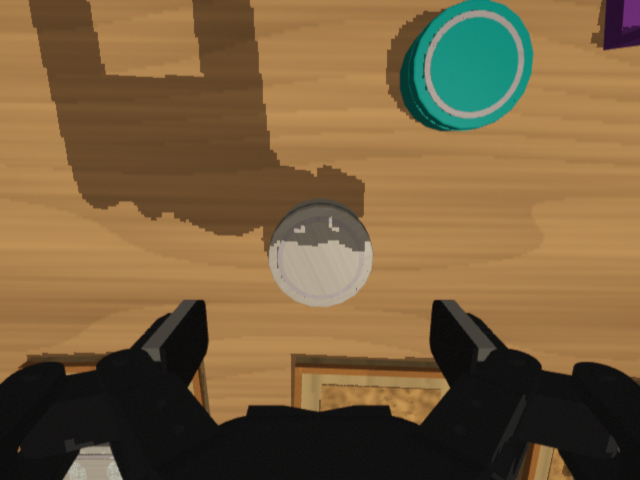

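Large tin is centred at (321,253), fingers straddling it. Gripping.

```bash
python3 -m pendant '[{"travel":[22,0,1.6],"turn":0},{"travel":[28,0,0],"turn":0},{"travel":[25,0,0],"turn":0},{"travel":[16,0,0],"turn":0},{"travel":[9,0,0],"turn":0},{"travel":[5,0,0],"turn":0},{"travel":[0,0,0],"turn":0}]'; python3 -m pendant '[{"travel":[0,0,0],"turn":0},{"travel":[0,0,0],"turn":0},{"travel":[0,0,0],"turn":0},{"travel":[0,0,0],"turn":0},{"travel":[0,0,0],"turn":0},{"travel":[0,0,0],"turn":0}]' 255;  python3 -m pendant '[{"travel":[-4,0,0],"turn":0},{"travel":[-12,0,0],"turn":0},{"travel":[-25,0,0],"turn":0},{"travel":[-30,0,0],"turn":0},{"travel":[-20,0,0],"turn":0},{"travel":[-18,0,0],"turn":0},{"travel":[0,0,0],"turn":0},{"travel":[0,0,0],"turn":0}]'; python3 go.py 0.5927 -0.2792 0.11 1.583
```

```text
t: 27.48
ee_pos: [0.4366, 0.0541, 0.0022]
eef_rot: [0.707, -0.004, 0.707, 0.004]
force: [-0.1, 1.0, 0.1]
opening: 0.0855
t: 28.22
ee_pos: [0.4375, 0.0541, 0.0031]
eef_rot: [0.708, -0.004, 0.706, 0.004]
force: [-0.1, -0.5, 6.8]
opening: 0.0626
t: 29.22
ee_pos: [0.4357, 0.0541, 0.1102]
eef_rot: [0.707, -0.004, 0.707, 0.004]
force: [0.4, -0.1, -1.2]
opening: 0.0623
t 29.225 p [0.4357 0.0541 0.1102] op 0.0623 f [ 0.4 -0.1 -1.2] q6 [ 0.   -0.25  2.22  0.    1.18 -1.58] tilt [-0.0011  0.    ]
jaw 1.583 x [-0.001  0.    -1.   ] y [-0.012  1.     0.   ] z [ 1.     0.012 -0.001]
travel mm (current axes) [ 1.000e-01 -3.352e+02  1.529e+02] turn 0.0
travel mm (after turn) [ 1.000e-01 -3.352e+02  1.529e+02] jaw-> 1.583
```

```bash
python3 -m pendant '[{"travel":[0,-15,6.8],"turn":0},{"travel":[0,-35,16],"turn":0},{"travel":[0,-48,21.9],"turn":0},{"travel":[0,-55,25.1],"turn":0},{"travel":[0,-55,25.1],"turn":0},{"travel":[0,-50,22.8],"turn":0},{"travel":[0,-40,18.2],"turn":0},{"travel":[0,-24,10.9],"turn":0},{"travel":[0,-10,4.6],"turn":0},{"travel":[0,-3.2,1.5],"turn":0},{"travel":[0,0,0],"turn":0},{"travel":[18,0,0],"turn":0},{"travel":[25,0,0],"turn":0},{"travel":[18,0,0],"turn":0},{"travel":[10,0,0],"turn":0},{"travel":[0,0,0],"turn":0},{"travel":[0,0,0],"turn":0}]'; python3 go.py 0.5927 -0.2792 0.0118 1.583
```

```text
t: 31.35
ee_pos: [0.594, -0.2795, 0.0409]
eef_rot: [0.708, -0.005, 0.707, 0.004]
force: [0.0, 0.8, -1.2]
opening: 0.0623
t 31.35 p [ 0.594  -0.2795  0.0409] op 0.0623 f [ 0.   0.8 -1.2] q6 [-0.52  0.31  1.77  0.    1.06 -2.1 ] tilt [ 0.0015 -0.0008]
jaw 1.583 x [ 0.001 -0.001 -1.   ] y [-0.012  1.    -0.001] z [1.    0.012 0.001]
travel mm (current axes) [29.1  0.4 -1.4] turn 0.0
travel mm (after turn) [29.1  0.4 -1.4] jaw-> 1.583
```

```bash
python3 -m pendant '[{"travel":[10,0,-1],"turn":0},{"travel":[10,0,0],"turn":0},{"travel":[6,0,0],"turn":0},{"travel":[3,0,0],"turn":0},{"travel":[0,0,0],"turn":0},{"travel":[0,0,0],"turn":0}]'; python3 -m pendant '[{"travel":[0,0,0],"turn":0},{"travel":[0,0,0],"turn":0},{"travel":[0,0,0],"turn":0},{"travel":[0,0,0],"turn":0}]' 30; python3 -m pendant '[{"travel":[-10,0,0],"turn":0},{"travel":[-25,0,0],"turn":0},{"travel":[-35,0,0],"turn":0},{"travel":[-50,0,0],"turn":0},{"travel":[-50,0,0],"turn":0},{"travel":[-20,30,-40],"turn":0},{"travel":[0,30,-40],"turn":0},{"travel":[0,30,-40],"turn":0},{"travel":[0,30,-40],"turn":0},{"travel":[0,0,0],"turn":0},{"travel":[0,0,0],"turn":0}]'; python3 -c "
from cell import r
import cv2
cv2.imwrite('pics/t5.png',r.snapshot('top'));cv2.imwrite('pics/s5.png',r.snapshot('scene'))"
```

```text
t: 32.1
ee_pos: [0.5926, -0.2793, 0.0111]
eef_rot: [0.707, -0.004, 0.707, 0.004]
force: [0.1, 1.0, 0.7]
opening: 0.0625
t: 32.6
ee_pos: [0.5924, -0.2792, 0.011]
eef_rot: [0.707, -0.004, 0.707, 0.004]
force: [-0.4, -0.2, 0.4]
opening: 0.0751
t: 33.98
ee_pos: [0.4315, -0.1616, 0.202]
eef_rot: [0.708, -0.005, 0.706, 0.004]
force: [-0.4, 0.5, 0.6]
opening: 0.0755
```

View pics/t5.png

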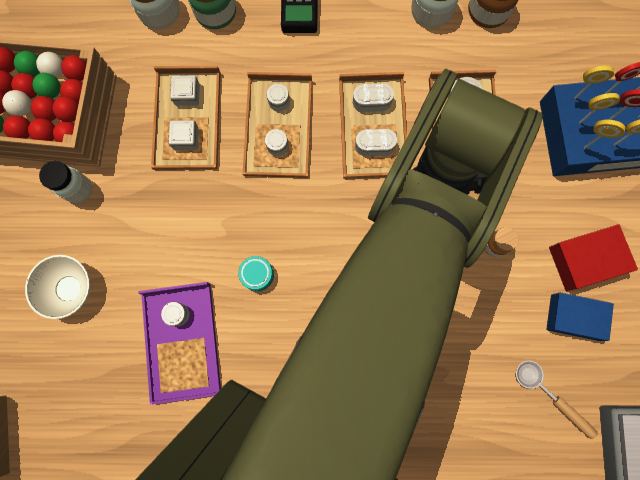

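View pics/s5.png

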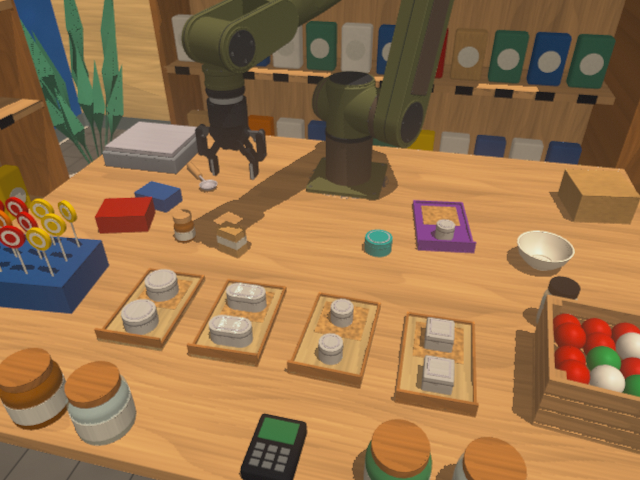

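All four tins stand on their mats. In the scene view the carton (231,238) and jar (184,226) haven't moved. I'll move the arm aside to the left and measure the final poses.

```bash
python3 -m pendant '[{"travel":[-20,30,0],"turn":0},{"travel":[0,45,0],"turn":0},{"travel":[0,50,0],"turn":0},{"travel":[0,50,0],"turn":0},{"travel":[0,45,0],"turn":0},{"travel":[0,30,0],"turn":0},{"travel":[0,10,0],"turn":0},{"travel":[0,0,0],"turn":0},{"travel":[0,0,0],"turn":0},{"travel":[0,0,0],"turn":0}]'
cat > chk.py <<'E'
from cell import r
from h import *
import pickle
P=pickle.load(open('poses.pkl','rb'));c=r.get_calibration('top');im=r.snapshot('top')
S=4;big=cv2.resize(im,None,fx=S,fy=S,interpolation=cv2.INTER_CUBIC)
def draw(Q,col):cv2.polylines(big,[np.int32((proj(c,Q)+.5)*S)],False,col,1,cv2.LINE_AA)
for k in('square','small','oval','large'):
    x,y,a=P['mat',k];draw(outline(k,(x,y,a),.044),(0,0,255));draw(outline('mat',(x,y,a),.008),(255,0,0))
a=cv2.resize(big[60*S:260*S,140*S:540*S],(800,400),interpolation=cv2.INTER_AREA);cv2.imwrite('pics/f.png',a)
o=cv2.imread('pics/top0.png')
for nm,(u0,u1,v0,v1) in {'carton':(405,460,205,252),'jar':(478,525,222,265)}.items():
    print(nm,'mean abs diff',np.abs(im[v0:v1,u0:u1].astype(int)-o[v0:v1,u0:u1]).mean())
E
python3 chk.py
```

```text
t: 35.33
ee_pos: [0.4279, 0.0979, 0.2209]
eef_rot: [0.707, -0.004, 0.707, 0.004]
force: [-0.2, -0.6, -0.3]
opening: 0.0754
carton mean abs diff 30.923533204384267
jar mean abs diff 30.0869206663368
```

View pics/f.png

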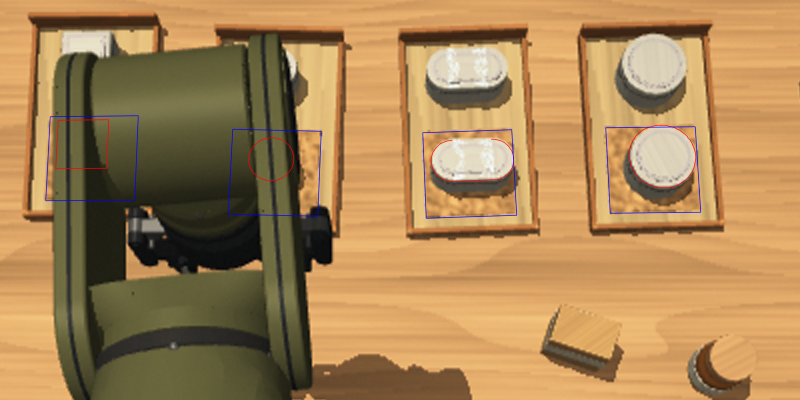

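The image is brighter overall than at the start, which explains the raw difference. I'll register the carton and jar crops properly, and check the square and small tins in the earlier unobstructed picture.

```bash
cat > chk2.py <<'E'
from cell import r
from h import *
import pickle
P=pickle.load(open('poses.pkl','rb'));c=r.get_calibration('top');im=r.snapshot('top');o=cv2.imread('pics/top0.png');t5=cv2.imread('pics/t5.png')
for nm,(u0,u1,v0,v1) in {'carton':(412,452,208,248),'jar':(483,519,226,262)}.items():
    g=cv2.matchTemplate(im,o[v0:v1,u0:u1],cv2.TM_CCOEFF_NORMED);_,m,_,l=cv2.minMaxLoc(g);print(nm,'shift px',l[0]-u0,l[1]-v0,'score',round(m,3))
for k,img in(('square',t5),('small',t5),('oval',im),('large',im)):
    hsv=cv2.cvtColor(img,cv2.COLOR_BGR2HSV);x,y,a=P['mat',k];u,v=proj(c,[x,y,.044])[0].round().astype(int)
    m=cv2.morphologyEx(((hsv[...,1]<70)&(hsv[...,2]>150)).astype(np.uint8),cv2.MORPH_CLOSE,np.ones((5,5)))
    n,l,st,ce=cv2.connectedComponentsWithStats(m);vv,uu=np.nonzero(l==l[v,u])
    w=unproj(c,np.c_[uu,vv],.044)[:,:2];ct,d,ang=cv2.minAreaRect((w*1000).astype(np.float32))
    print(k,'offset mm',(np.array(ct)-np.array([x,y])*1000).round(1),'size',np.round(d,1),'ang',round(np.deg2rad((ang+45)%90-45)-a,3))
S=4;big=cv2.resize(t5,None,fx=S,fy=S,interpolation=cv2.INTER_CUBIC)
for k in('square','small'): cv2.polylines(big,[np.int32((proj(c,outline(k,P['mat',k],.044))+.5)*S)],False,(0,0,255),1,cv2.LINE_AA)
cv2.imwrite('pics/g.png',big[60*S:185*S,140*S:330*S])
E
python3 chk2.py
```

```text
carton shift px 0 0 score 0.998
jar shift px 0 0 score 0.999
square offset mm [-0.8 -0.5] size [45.5 48.3] ang -0.009
small offset mm [ 0.2 -0.7] size [41.2 41. ] ang 0.041
oval offset mm [ 1.3 -0.4] size [77.6 40.9] ang -0.035
large offset mm [ 0.4 -0.6] size [62.  59.2] ang -0.013
```

View pics/g.png

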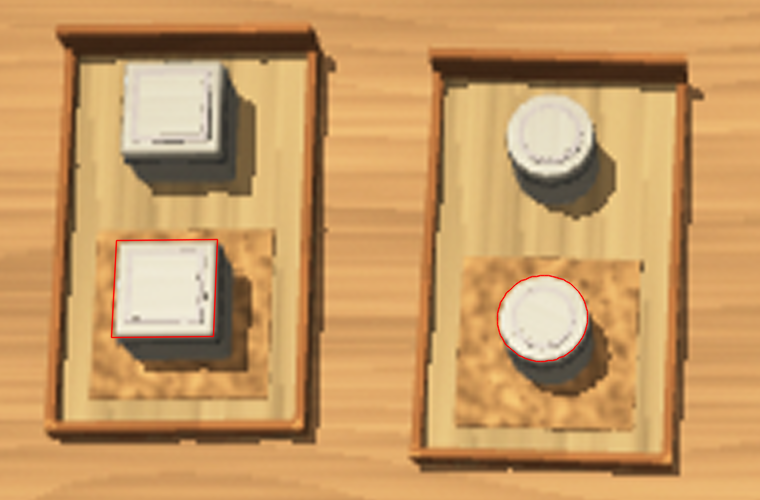

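All four tins are within about 1.5 mm of centre and aligned. The carton and jar haven't shifted. Handing in.

```bash
python3 -c "
from cell import r
print(r.finish_job())"
```

```text
the job is handed in; nothing more can be done
None
```

All four tins (small, oval, square and large) now stand released on the cork mats of the trays with their matching samples, and I handed the job in at about 35 s of the 93 s allowed.

**Position:** Measured from the top camera, every tin is within 1.5 mm of its mat's centre, against the 15 mm allowed. The calibration itself is only good to about 2 mm. The arm later blocked the view of the square and small tins, so I measured those from a picture taken just after the last placing.

**Alignment:** The oval and square tins are within about 0.04 rad of their samples, against 0.26 allowed.

**Carton and jar:** Neither shifted by a pixel from the first top picture.

**Forces:** The reported wrist force stayed below about 7 N at the end of each move. The highest readings, 4.5 to 6.8 N upward, came as the fingers closed, possibly from the tips touching the counter.

**One check disagreed:** A raw brightness comparison of the carton and jar areas came out high because the picture had become brighter. Matching the same areas by shape showed no movement.

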